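# Roll the idler pulley into its parking bay

## Task

Roll the aluminium idler pulley on its rim out of the black shoe, along the bench and into the blue parking bay, so that it drops between the bay's two rubber ribs. Keep it upright and on the bench all the way: let it turn as it goes, do not lift, carry or skid it, and do not let it fall over. Then swing the yellow keeper arm fully shut behind it, let go, and leave the other things on the bench undisturbed.

Things in the scene. Friction and masses are not known exactly. Their poses are not given: they have to be found in the camera images.
- pulley_center (a point): Centre of the idler pulley: a grooved aluminium disc on its rim, 90 mm diameter (centre 45 mm above the bench), rim 24 mm wide, 0.25 to 0.6 kg. Its axle is this point's x axis, level; it rolls square to x. A yellow dot on each face, 27 mm from the centre, marks the z axis: uppermost at the start, it turns with the disc.
- axle_tip (a point): End of the pulley's axle on its +x side, 28 mm from the centre along the axle. The other end is alike: 56 mm from end to end. The steel axle, 15 mm diameter with flat ends that stand 12 mm out of the hub on each side, turns freely in the disc's bearings: held across its two ends, it lets the disc roll as long as the rim stays on the bench.
- shoe_mid (a point): Middle of the fixed black starting shoe, at bench height: two rubber ribs along x, 4 mm high (round, 4 mm radius about a line at bench height), at y = -21 and +21 mm, joined by strips 5 mm high 21 to 31 mm out at both sides. The pulley starts between the ribs, axle along x, and leaves for the bay over the rib at -y.
- bay_seat (a point): Where the pulley's centre shall lie in the fixed blue bay: 45 mm above the bench, midway between two rubber ribs like the shoe's (4 mm high, at y = -21 and +21 mm). x: direction of the parked axle; the lane runs along y and opens at +y. A stop 34 mm high at y = -49 mm is just clear of a parked pulley. The lane's floor is the bench.
- bay_mouth (a point): Middle of the bay's mouth at bench height, 73 mm from the seat along the bay's +y. Side rails 12 mm high run beside the lane, inner faces 17 mm from its middle (5 mm clear of the rim on each side) up to 33 mm short of here, then flare to about 32 mm here.
- keeper (a joint): Keeper arm angle: 0 = fully shut across the mouth (against its end stop), 1.57 = pointing straight out from the mouth along the bay's +y, more = swung further aside; 2.6 at most. It stays where it is left (stiff hinge, about 0.05 N m). Seen from above, it closes counter-clockwise.
- keeper_knob (a point): Middle of the grip of the red upright knob on the keeper's free end: 14 mm diameter, 36 mm long, top 69 mm and this point 51 mm above the bench. Below it the yellow arm, 10 mm wide, lies 16 to 26 mm above the bench. The knob circles point keeper_hinge at 92 mm; shut, it lies at x = -30, y = +58 mm from the bay seat.
- keeper_hinge (a point): Upright hinge axis of the keeper, beside the mouth at x = +62, y = +58 mm from the bay seat (bay axes); 21 mm above the bench. The hinge boss stands 27 mm above the bench.
- pot: White pot with a lid, 52 mm diameter and high; origin under its centre; a bystander.
- heatsink: Silver finned heat sink, 50 x 60 mm, 32 mm high; origin under its centre; a bystander.
- keyset: Blue holder with a row of grey hex keys, 30 x 90 mm, 21 mm high; origin under its centre; a bystander.
There are look-alikes about, which are no part of the job. Of the things that look like the part that bears pulley_center, the smaller one is meant.

How it is judged:
On the way, in this order (a step that is already met when the one before it is completed fails the run):
1. the pulley has rolled half a turn (yellow dot below the centre), upright (angle between pulley_center's own z axis and vertical above 2.4 rad and angle between pulley_center's own x axis and vertical between 1.2208 and 1.9208 rad), for 0.04 s.
2. the pulley has rolled on through about a full turn (yellow dot near the top again), upright (angle between pulley_center's own z axis and vertical below 0.9 rad and angle between pulley_center's own x axis and vertical between 1.2208 and 1.9208 rad), for 0.04 s.
3. the pulley stands in the bay while the keeper is still open (y of pulley_center in the frame of bay_seat between -0.008 and 0.008 m and x of pulley_center in the frame of bay_seat between -0.01 and 0.01 m and value of joint keeper above 0.5 rad), for 0.1 s.
At the end, for the whole second after the job is handed in: The pulley stands upright (within 0.15 rad) and still on the bench between the bay's ribs, its centre within 8 mm along and 10 mm across the lane of the seat point and not more than 50 mm above the bench, its axle within 0.25 rad of the bay's; the keeper is within 0.12 rad of fully shut (y of pulley_center in the frame of bay_seat between -0.008 and 0.008 m and x of pulley_center in the frame of bay_seat between -0.01 and 0.01 m and angle between pulley_center's own x axis and vertical between 1.4208 and 1.7208 rad and angle between the x axis of pulley_center and the x axis of bay_seat, either way round below 0.25 rad and height (world z) of pulley_center below 0.05 m and linear speed of pulley below 0.01 m/s and value of joint keeper below 0.12 rad); the robot touches nothing.
It fails at once if the pulley leans more than 0.4 rad or falls flat (angle between pulley_center's own x axis and vertical below 1.17 rad or angle between pulley_center's own x axis and vertical above 1.97 rad).
It fails at once if the pulley is lifted: its centre rises above 60 mm (it needs 49 mm to cross a rib) (height (world z) of pulley_center above 0.06 m).
It fails at once if a bystander is shifted more than 30 mm (distance of any of pot, heatsink, keyset from where it was at the start of the episode above 0.03 m).
It also fails if it takes over 61 s, if anything falls off the work surface, if the arm or the gripper's body presses on something with over 40 N, if the wrist force passes 120 N, or if a joint passes its speed limit or range.

## Robot

A 6-joint arm with a two-finger parallel gripper is mounted at the origin on a cart in front of the work surface, level with it; the furniture and walls round the work are solid. World frame = base frame: x ahead of the robot, y to its left, z up, the work surface at z = 0. Lengths are in m, angles in rad, forces in N, time in s.
With the tool pointing down it reaches from about 0.35 to 0.85 m from the base axis. Payload 8.1 kg.
Tool frame: the origin (TCP) lies between the finger pads; the fingertips stand 14 mm ahead of it and the grasp point (between the pads) lies 5 mm behind it (robot.tip_reach is the z of the fingertips in the tool frame, in m); z points along the fingers, y is the line along which they close (so a half turn about z gives the same grasp; the last joint's range is limited). The gripper opens to 93 mm and grips with 3 to 60 N. Pads are 15 mm wide; open, the fingers measure 128 mm over their backs; the gripper's body (75 mm by 188 mm) begins 65 mm behind the grasp point.
Start: joints at [-1.38, 0.13, 1.488, -0, 1.523, -0.085], TCP at [0.163, -0.577, 0.233] pointing down, gripper open.
Joint ranges: [-2.96, 2.96], [-0.89, 2.26], [0.02, 2.5], [-1.34, 4.48], [0, 2.73], [-2.66, 2.66]. Speed limits (rad/s): [2.39, 2.39, 2.79, 3.14, 3.14, 3.14].

## Interface

Orientations are given as a rotation vector (axis times angle).
In Python, from plant import robot gives the robot as it stands. The module is installed in compiled form; this text tells all that it offers.
- The arm moves only by the shell command python3 -m handwheel 'ROWS' [FORCE]. ROWS is JSON, a list of rows, each a list of 7 numbers: the closure, from -1 (fully open) to 1 (shut), then the shift along the tool's x, y, z each as a share of 100 cm, from -1 to 1, then the turn, a rotation vector about the tool's x, y, z each as a share of 180 degrees, from -1 to 1. In form: [[grip, tx, ty, tz, rx, ry, rz], ...]. A call has 1 to 20 rows; each row is the pose to reach, as a shift and turn from the pose commanded when the call began, along the tool's axes at that moment, turning the shorter way round; what a row does not reach only later rows make up. A row lasts 1/8 s, in which the tool goes at most 62.5 mm and 10.7 degrees, less where a joint would pass 70% of its speed; a pose out of reach is approached as far as the arm can. A call with a number of a shift or a turn outside -1 to 1 is refused whole. A call with a gripper value outside its range is refused whole. The fingers move at their own pace and stop on an object; FORCE is the grip in N (left out, the last holds). Time passes only in rows, so rows that repeat a pose let the fingers close. It gives the time, the measured TCP pose, the force, the opening and the grip force at its end, in the units of the state.
- robot.read_state(): the state, without advancing time (a new reading comes with each control period).
- robot.read_camera(name): name is "scene" or "top" or "wrist"; returns a dict with "frame" (420x560x3 uint8, red, green, blue), "fx", "fy", "cx", "cy" (pixels), "rvec" (rotation vector, rad) and "tvec" (3), from world to camera coordinates, as OpenCV has them; the wrist camera has in their place "T_tool_cam" (4x4, takes a point from camera to tool coordinates, whose origin is the TCP and whose axes are the flange's). Camera axes: x right, y down, z forward; pixel columns grow to the right and rows downward; lengths in m; the calibration is good to about 2 mm. A picture is of the moment at which its call begins: read the wrist's pose just before it. There is no depth.
- robot.close_job(): hands the job in; it is judged then, once.
Trained networks look in a picture, given as the dict that the camera call returned (one of the last four; its "shot" number tells which), for a name from the list of things; names that differ only in an ending like _2 or _b are one class to them, and where a whole thing is asked for, a point or a joint stands for the part that bears it (a point fixed in the world has none). Each returns a list of dicts, best first, with "conf" (0 to 1); they miss things now and then, are a little off and sometimes report something else, mostly with a low value. They report only what shows in the picture. A call takes as long as a camera call. They do not tell look-alikes from the thing itself.
- robot.regions_of(picture, name): "mask" (420x560 bool, what is visible of it) and "rect" ([left, top, right, bottom] in pixels, round what is visible of it).
The state is a dict: "t": time; "q": joint angles; "dq": joint speeds; "joint_torque": joint torques, N m; "tool_pos": TCP position; "orientation": TCP orientation; "force": force on the tool from outside, world axes, zero at the start; "wrist_torque": the same for the moment, N m; "opening": finger opening in m; "gripper_force": force on a finger pad.
Only numpy, scipy, OpenCV 4.12 (cv2) and the standard library are available. Lean on these libraries where they do the work, as an engineer would, in place of code of your own. Each camera call takes 0.05 s, during which the arm holds its last target. There are 200 camera calls.

## Working session

There is one attempt and no reset: what is moved stays moved. The work goes in short steps, Python scripts to look and compute and a shell command to move; the robot and the scene stay as the last step left them, time stands still between calls to the robot, and variables do not carry over. Pictures are saved under pics/ and viewed, at most 11 in all, crops included, and the job is handed in when it is done.

```bash
mkdir -p pics; cat > h.py <<'E'
import numpy as np, cv2
from plant import robot
from scipy.spatial.transform import Rotation as R
def cam(name):
    s=robot.read_state() if name=="wrist" else None
    p=robot.read_camera(name)
    K=np.array([[p['fx'],0,p['cx']],[0,p['fy'],p['cy']],[0,0,1.]])
    if name=="wrist":
        T=np.eye(4);T[:3,:3]=R.from_rotvec(s['orientation']).as_matrix();T[:3,3]=s['tool_pos']
        C=T@np.array(p['T_tool_cam'])
    else:
        W=np.eye(4);W[:3,:3]=R.from_rotvec(np.ravel(p['rvec'])).as_matrix();W[:3,3]=np.ravel(p['tvec']);C=np.linalg.inv(W)
    return p,K,C
def save(p,f,crop=None,s=1):
    im=p['frame'][:,:,::-1]
    if crop: l,t,r,b=crop; im=im[t:b,l:r]
    cv2.imwrite('pics/'+f,cv2.resize(im,None,fx=s,fy=s,interpolation=cv2.INTER_CUBIC))
def w(K,C,uv,z):
    d=C[:3,:3]@np.linalg.inv(K)@np.array([uv[0],uv[1],1.]);o=C[:3,3]
    return o+d*(z-o[2])/d[2]
def px(K,C,P):
    q=K@(C[:3,:3].T@(np.asarray(P,float)-C[:3,3]));return q[:2]/q[2]
E
python3 - <<'E'
from h import *
for n in("top","scene"):
    p,K,C=cam(n);save(p,n+'1.png',s=1.4);print(n,C[:3,3])
    for nm in("pulley_center","keeper","keeper_knob","pot","heatsink","keyset"):
        for r in robot.regions_of(p,nm)[:5]:
            l=r['rect'];c=((l[0]+l[2])/2,(l[1]+l[3])/2)
            print(nm,round(r['conf'],2),np.round(l),r['mask'].sum(),w(K,C,c,.045)[:2].round(3))
print(robot.read_state(), robot.tip_reach)
E
```

```text
top [ 0.45018854 -0.10936763  1.27591185]
pulley_center 0.93 [196. 198. 229. 221.] 450 [0.497 0.05 ]
pulley_center 0.74 [278. 126. 313. 183.] 998 [ 0.623 -0.143]
keeper 0.74 [316. 192. 354. 225.] 246 [ 0.496 -0.234]
keeper_knob 0.5 [318. 194. 357. 223.] 262 [ 0.497 -0.24 ]
keeper_knob 0.47 [139. 189. 174. 199.] 495 [0.534 0.182]
pot 0.59 [222. 131. 243. 156.] 407 [0.65  0.004]
heatsink 0.96 [383. 158. 413. 183.] 572 [ 0.583 -0.383]
heatsink 0.28 [221. 133. 243. 154.] 368 [0.651 0.005]
keyset 0.83 [136. 189. 176. 196.] 457 [0.537 0.183]
scene [0.02896706 0.63986133 0.66600769]
pulley_center 0.78 [237. 234. 271. 273.] 986 [0.495 0.046]
pulley_center 0.6 [236. 173. 281. 215.] 1476 [ 0.64  -0.173]
pulley_center 0.21 [297. 182. 368. 216.] 677 [ 0.452 -0.26 ]
keeper 0.76 [295. 192. 330. 212.] 237 [ 0.492 -0.219]
keeper_knob 0.66 [297. 196. 332. 208.] 189 [ 0.487 -0.22 ]
pot 0.85 [200. 213. 223. 243.] 408 [0.645 0.022]
pot 0.72 [294. 184. 369. 216.] 783 [ 0.45  -0.253]
heatsink 0.53 [301. 164. 326. 186.] 330 [ 0.563 -0.351]
keyset 0.65 [182. 280. 218. 312.] 501 [0.508 0.215]
{'t': 0.7, 'q': array([-1.38041327e+00,  1.30362409e-01,  1.48814184e+00,  7.82322430e-06,
        1.52299049e+00, -8.54003202e-02]), 'dq': array([-2.01557428e-04,  6.89700024e-05, -1.84408952e-05, -2.86000863e-04,
        1.06122600e-03,  9.19834588e-04]), 'joint_torque': array([ 3.38860220e-03, -5.59589624e+01, -4.91941953e+01,  7.71326199e-02,
        2.27328372e-02, -5.17819967e-05]), 'tool_pos': array([ 0.16341164, -0.57735741,  0.23268967]), 'orientation': array([3.11167629e+00, 4.31814032e-01, 2.03262359e-05]), 'force': array([-0.52133569,  1.21121362,  0.57408263]), 'wrist_torque': array([-0.00720313, -0.05080824,  0.05412444]), 'gripper_force': 0.0, 'opening': 0.09302826013705458} 0.014
```

View pics/top1.png

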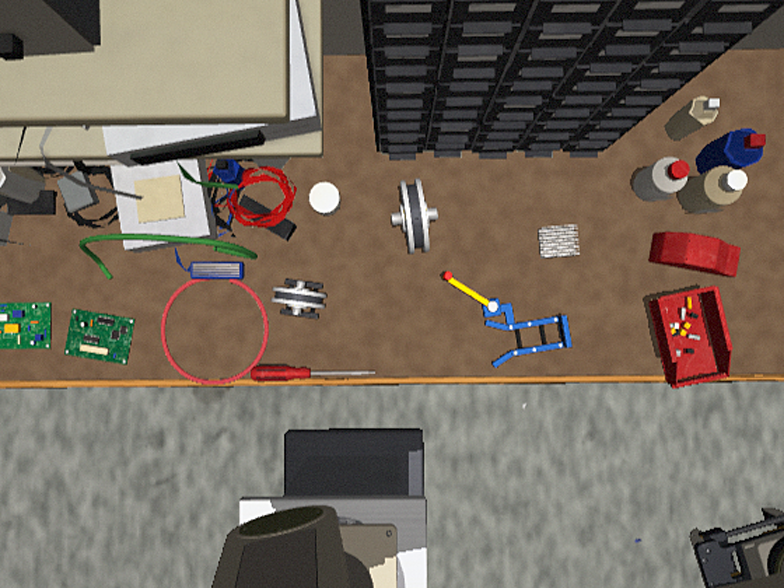

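View pics/scene1.png

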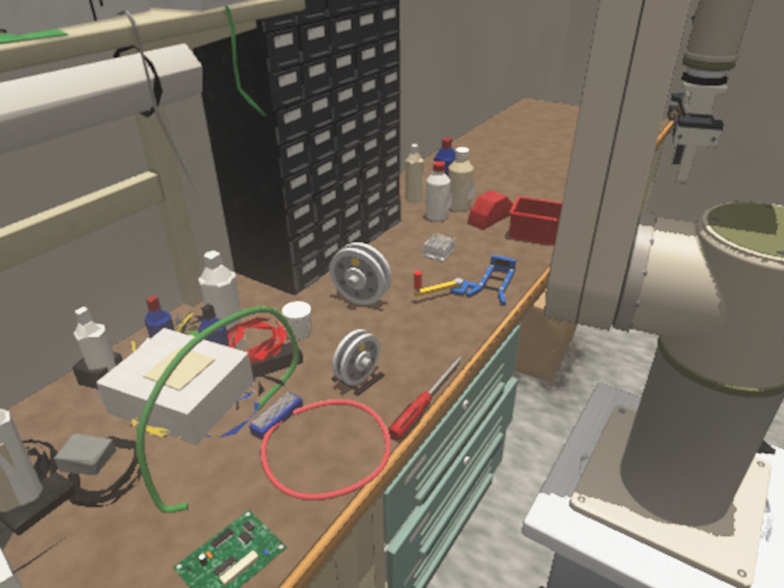

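Candidates for the pulley in the top picture (in 560x420 pixels) are the small disc in the black shoe at (214,213) and the large disc at (296,154). The small one is meant. The keeper is at (335,208), open at about 2.2 rad, and the bay is at about (380,240). I'll move over for the close crop.

```bash
python3 -m handwheel '[[-1,0.406,-0.381,-0.12,0,0,-0.411],[-1,0.406,-0.381,-0.12,0,0,-0.411],[-1,0.406,-0.381,-0.12,0,0,-0.411],[-1,0.406,-0.381,-0.12,0,0,-0.411],[-1,0.406,-0.381,-0.12,0,0,-0.411],[-1,0.406,-0.381,-0.12,0,0,-0.411],[-1,0.406,-0.381,-0.12,0,0,-0.411],[-1,0.406,-0.381,-0.12,0,0,-0.411],[-1,0.406,-0.381,-0.12,0,0,-0.411],[-1,0.406,-0.381,-0.12,0,0,-0.411],[-1,0.406,-0.381,-0.12,0,0,-0.411],[-1,0.406,-0.381,-0.12,0,0,-0.411]]'
python3 - <<'E'
from h import *
p,K,C=cam("wrist");save(p,'w1.png',s=1.4);print(C.round(3))
for nm in("pulley_center","keeper","keeper_knob"):
    for r in robot.regions_of(p,nm)[:5]:
        l=r['rect'];print(nm,round(r['conf'],2),np.round(l))
for P in ([.497,.05,.045],[.62,-.14,.05],[.5,-.24,0],[.45,-.3,0]): print(px(K,C,P))
E
```

```text
t: 2.2
tool_pos: [0.4497, -0.1013, 0.3522]
orientation: [-2.227, -2.215, 0.001]
force: [-0.1, -1.0, 0.4]
opening: 0.0931
gripper_force: 0.0
[[ 1.    -0.003 -0.003  0.45 ]
 [-0.004 -0.96  -0.28  -0.023]
 [-0.002  0.28  -0.96   0.505]
 [ 0.     0.     0.     1.   ]]
pulley_center 0.94 [291.  35. 332. 102.]
pulley_center 0.68 [352. 177. 438. 230.]
keeper 0.67 [292. 227. 335. 276.]
keeper 0.27 [290.  33. 333. 105.]
keeper_knob 0.83 [290. 222. 335. 275.]
[313.71687252  70.87483971]
[387.75441762 199.91672978]
[308.36710204 245.59412599]
[281.52623094 274.66324575]
```

View pics/w1.png

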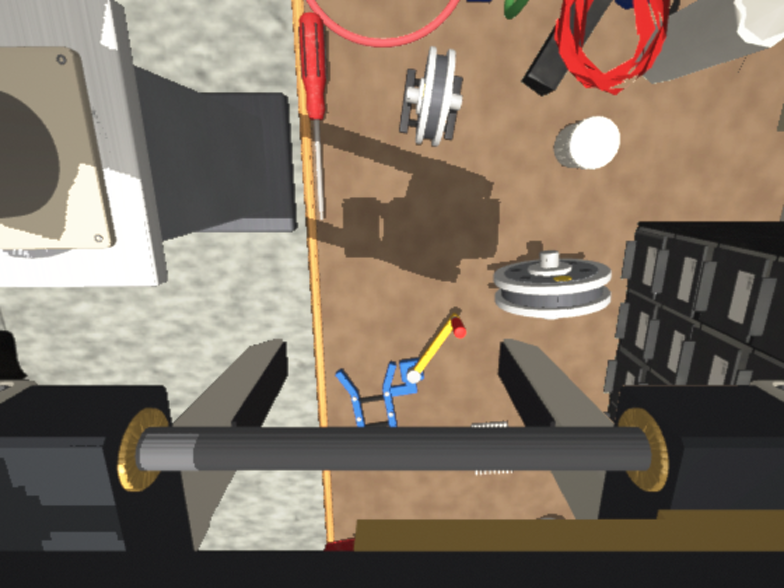

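```bash
python3 -m handwheel '[[-1,-0.16,0.02,0.1,0,0,0],[-1,-0.16,0.02,0.1,0,0,0],[-1,-0.16,0.02,0.1,0,0,0],[-1,-0.16,0.02,0.1,0,0,0],[-1,-0.16,0.02,0.1,0,0,0]]'
python3 - <<'E'
from h import *
import pickle
p,K,C=cam("wrist");save(p,'bay.png',(150,60,430,270),2.8);pickle.dump((p['frame'],K,C),open('bay.pkl','wb'))
E
python3 -m handwheel '[[-1,0.28,0.027,0,0,0,0],[-1,0.28,0.027,0,0,0,0],[-1,0.28,0.027,0,0,0,0],[-1,0.28,0.027,0,0,0,0],[-1,0.28,0.027,0,0,0,0],[-1,0.28,0.027,0,0,0,0]]'
python3 - <<'E'
from h import *
import pickle
p,K,C=cam("wrist");save(p,'pul.png',(200,40,400,190),4);pickle.dump((p['frame'],K,C),open('pul.pkl','wb'))
print(px(K,C,[.497,.05,.045]),C[:3,3])
E
```

```text
t: 3.02
tool_pos: [0.4693, -0.2605, 0.2527]
orientation: [-2.227, -2.215, -0.0]
force: [-0.7, -0.4, -0.3]
opening: 0.0932
gripper_force: 0.0
t: 3.82
tool_pos: [0.498, 0.0229, 0.2546]
orientation: [2.218, 2.222, 0.004]
force: [-0.5, -0.5, -0.4]
opening: 0.0923
gripper_force: 0.0
[279.59787822 167.41928733] [0.49712229 0.10160412 0.40767809]
```

View pics/bay.png

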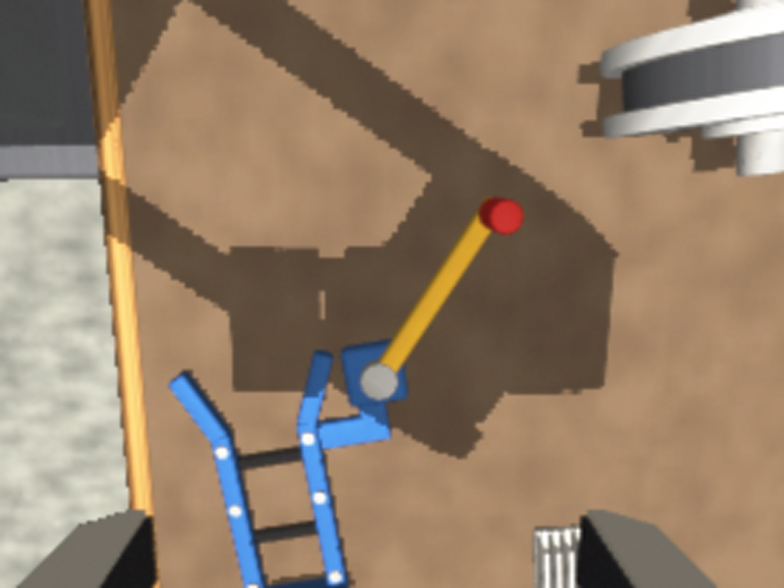

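View pics/pul.png

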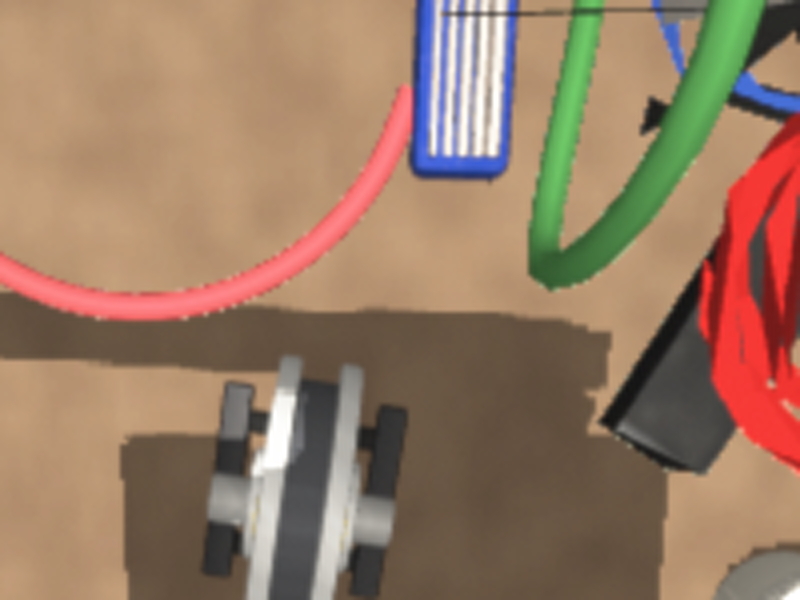

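The bay crop shows the hinge boss at crop pixel (379,381), the knob top at (503,216), ribs at (240..303,459) and (252..316,530), and the rails between. The pulley crop confirms the small disc in the black shoe, with axle ends at (212,497) and (392,521). Next I compute world positions.

```bash
python3 - <<'E'
from h import *
import pickle
_,K,C=pickle.load(open('bay.pkl','rb'))
b=lambda u,v,z:w(K,C,(150+u/2.8,60+v/2.8),z)[:2]
H=b(379,381,.027);N=b(503,216,.069);print('hinge',H,'knob',N,'r',np.linalg.norm(N-H))
r1=(b(240,462,.004)+b(303,455,.004))/2;r2=(b(252,533,.004)+b(316,527,.004))/2
print('ribs',r1,r2,np.linalg.norm(r1-r2))
sl=[b(221,453,.012),b(235,511,.012)];sr=[b(307,439,.012),b(319,498,.012),b(335,577,.012)]
print('screws',sl,sr,np.linalg.norm(sl[0]-sr[0]))
d=sr[2]-sr[0];print('rail yaw from +y',np.degrees(np.arctan2(d[0],-d[1])), 'left',np.degrees(np.arctan2(*( (sl[1]-sl[0])*[1,-1]))))
for yaw in (8,10,12):
    # bay x axis at angle a in world
    pass
_,K,C=pickle.load(open('pul.pkl','rb'))
q=lambda u,v,z:w(K,C,(200+u/4,40+v/4),z)[:2]
A=q(212,497,.045);B=q(392,521,.045);print('axle',A,B,(A+B)/2,np.linalg.norm(B-A),np.degrees(np.arctan2(B[1]-A[1],B[0]-A[0])))
L=[q(225,382,.005),q(253,384,.005),q(231,575,.005),q(203,572,.005)];Rr=[q(380,405,.005),q(407,409,.005),q(378,597,.005),q(350,592,.005)]
print('strips',np.mean(L,0),np.mean(Rr,0),'shoe',np.mean(L+Rr,0)); v=L[0]-L[3];v2=Rr[0]-Rr[3];dd=np.mean(Rr,0)-np.mean(L,0)
print([np.degrees(np.arctan2(-x[0],x[1])) for x in(v,v2)],np.degrees(np.arctan2(dd[1],dd[0])),np.linalg.norm(dd),np.linalg.norm(v))
E
```

```text
hinge [ 0.47513526 -0.27355179] knob [ 0.52375406 -0.1960851 ] r 0.09145969733383763
ribs [ 0.4200354  -0.32004982] [ 0.42524338 -0.36006193] 0.04034961613453398
screws [array([ 0.39565063, -0.31428668]), array([ 0.40121401, -0.34582291])] [array([ 0.43923749, -0.30700553]), array([ 0.44465345, -0.33876848]), array([ 0.45224389, -0.38349404])] 0.044190837586795255
rail yaw from +y 9.650483008031657 left 10.00474356679757
axle [0.46427549 0.05379384] [0.51977947 0.04657001] [0.49202748 0.05018192] 0.05597209477353927 -7.415348009861498
strips [0.46613791 0.05416921] [0.51751149 0.04671311] shoe [0.4918247  0.05044116]
[np.float64(-7.900858720887068), np.float64(-8.365556857704004)] -8.257966716335682 0.051911830692400907 0.06473134151165266
```

Cross-checks: axle 56.0 mm (given as 56), knob radius 91.5 mm (92), rib spacing 40.3 mm (42), and the seat from ribs and from hinge agrees within 2 mm. Shoe is at (0.492,0.050), yaw -8°. Seat is at (0.423,-0.3405), yaw +9.8°. I'll descend over the pulley.

```bash
python3 -m handwheel '[[-1,0.027,-0.006,0.1,0,0,0.045],[-1,0.027,-0.006,0.1,0,0,0.045],[-1,0.027,-0.006,0.1,0,0,0.045],[-1,0.027,-0.006,0.15,0,0,0.045],[-1,0.027,-0.006,0.19,0,0,0.045],[-1,0.027,-0.006,0.209,0,0,0.045],[-1,0.027,-0.006,0.209,0,0,0.045],[-1,0.027,-0.006,0.209,0,0,0.045]]' 8
python3 - <<'E'
from h import *
p,K,C=cam("wrist");save(p,'pre.png',s=1.4);s=robot.read_state();print(s['tool_pos'],np.degrees(2*np.arctan2(s['orientation'][1],s['orientation'][0])),s['force'])
for P in([.4643,.0538,.045],[.5198,.0466,.045]):print(px(K,C,P)*1.4)
E
```

```text
t: 4.88
tool_pos: [0.494, 0.0461, 0.0463]
orientation: [2.375, 2.052, 0.004]
force: [0.5, 0.3, -0.0]
opening: 0.093
gripper_force: 0.0
[0.49398506 0.04624564 0.04625979] 81.6618472948409 [-0.45020102 -0.69212078  1.10911794]
[319.55903502 364.01441519]
[455.63674709 362.02110398]
```

View pics/pre.png

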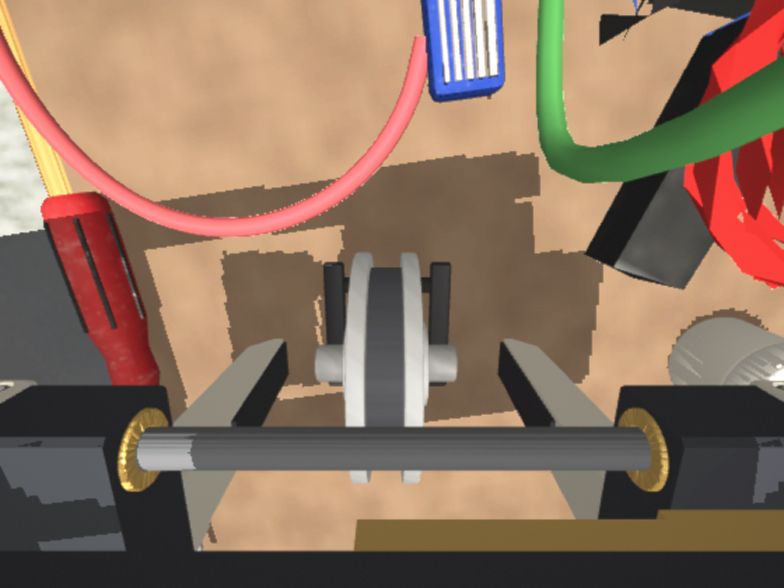

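The axle ends at (318,363) and (456,363) match the prediction of (320,364) and (456,362). The pulley is upright and the fingers straddle it, so I make a small correction and then grip lightly.

```bash
python3 -m handwheel '[[-1,0.004,-0.003,0.001,0,0,0],[-1,0.004,-0.003,0.001,0,0,0],[1,0.004,-0.003,0.001,0,0,0],[1,0.004,-0.003,0.001,0,0,0],[1,0.004,-0.003,0.001,0,0,0],[1,0.004,-0.003,0.001,0,0,0],[1,0.004,-0.003,0.001,0,0,0],[1,0.004,-0.003,0.001,0,0,0]]' 10
python3 - <<'E'
from h import *
s=robot.read_state();print(s['tool_pos'],np.degrees(2*np.arctan2(s['orientation'][1],s['orientation'][0])),s['force'],s['opening'],s['gripper_force'])
E
```

```text
t: 5.92
tool_pos: [0.49, 0.051, 0.043]
orientation: [2.376, 2.054, 0.001]
force: [2.3, -0.4, 0.4]
opening: 0.0559
gripper_force: 10.0
[0.49004145 0.05103551 0.04296225] 81.67822470836346 [ 2.33795624 -0.40141149  0.43737598] 0.05591450762827148 10.000073611736298
```

```bash
cat > plan.py <<'E'
from h import *
from scipy.interpolate import CubicHermiteSpline
def ax(t): t=np.radians(t); return np.array([np.cos(t),np.sin(t)]),np.array([-np.sin(t),np.cos(t)])
def plan(S,ts,B,tb,s0,s1,k,ds):
    "poses (s,x,y,theta,z) from S to B; s0,s1 straight lengths"
    _,ys=ax(ts);_,yb=ax(tb);P0=S-s0*ys;P1=B+s1*yb;L=np.linalg.norm(P1-P0)*k
    f=CubicHermiteSpline([0,1],[P0,P1],[-ys*L,-yb*L]);u=np.linspace(0,1,400)
    pts=np.vstack([np.linspace(S,P0,50)[:-1],f(u),np.linspace(P1,B,100)[1:]])
    s=np.r_[0,np.cumsum(np.linalg.norm(np.diff(pts,axis=0),axis=1))]
    n=int(np.ceil(s[-1]/ds));si=np.linspace(0,s[-1],n+1)
    X=np.c_[np.interp(si,s,pts[:,0]),np.interp(si,s,pts[:,1])]
    g=np.gradient(pts,axis=0);th=np.interp(si,s,np.degrees(np.arctan2(g[:,0],-g[:,1])))
    return si,X,th,s[-1]
def rows(X,th,z,i,j):
    x0,y0=ax(th[i])
    for k in range(i+1,j+1):
        d=X[k]-X[i];print('[1,%.4f,%.4f,%.4f,0,0,%.4f],'%(d@y0,d@x0,-(z[k]-z[i]),-(th[k]-th[i])/180),end='')
    print()
def bump(d): return np.sqrt(np.maximum(.049**2-d**2,.045**2))-.045
E
python3 - <<'E'
from plan import *
S=np.array([.492,.0503]);B=np.array([.4233,-.3405])
si,X,th,L=plan(S,-8.3,B,9.8,.015,.055,1.0,.0105)
_,ys=ax(-8.3);_,yb=ax(9.8)
z=bump((S-X)@ys-.021)+bump((X-B)@yb-.021)-.0015*np.minimum(si/.03,1)
print(L,len(si),th.round(1),(X[20],th[20],z[20]))
rows(X,th,z,0,20)
E
```

```text
0.40382236833683355 40 [ -8.3  -8.3  -9.4 -11.3 -12.9 -14.4 -15.8 -16.9 -17.9 -18.8 -19.5 -20.
 -20.4 -20.7 -20.8 -20.8 -20.6 -20.3 -19.9 -19.2 -18.5 -17.6 -16.5 -15.2
 -13.8 -12.1 -10.3  -8.3  -6.   -3.6  -1.    1.8   4.7   7.7   9.8   9.8
   9.8   9.8   9.8   9.8] (array([ 0.43134834, -0.14714383]), np.float64(-18.481566994999724), np.float64(-0.0015))
[1,-0.0104,0.0000,-0.0023,0,0,0.0000],[1,-0.0207,-0.0001,-0.0030,0,0,0.0061],[1,-0.0311,-0.0004,-0.0015,0,0,0.0165],[1,-0.0414,-0.0011,0.0015,0,0,0.0258],[1,-0.0517,-0.0021,0.0015,0,0,0.0342],[1,-0.0620,-0.0033,0.0015,0,0,0.0416],[1,-0.0722,-0.0048,0.0015,0,0,0.0480],[1,-0.0824,-0.0064,0.0015,0,0,0.0536],[1,-0.0926,-0.0082,0.0015,0,0,0.0583],[1,-0.1028,-0.0102,0.0015,0,0,0.0621],[1,-0.1130,-0.0122,0.0015,0,0,0.0652],[1,-0.1231,-0.0144,0.0015,0,0,0.0674],[1,-0.1332,-0.0166,0.0015,0,0,0.0688],[1,-0.1433,-0.0188,0.0015,0,0,0.0695],[1,-0.1534,-0.0211,0.0015,0,0,0.0693],[1,-0.1635,-0.0233,0.0015,0,0,0.0684],[1,-0.1737,-0.0255,0.0015,0,0,0.0667],[1,-0.1838,-0.0276,0.0015,0,0,0.0642],[1,-0.1940,-0.0296,0.0015,0,0,0.0608],[1,-0.2041,-0.0315,0.0015,0,0,0.0566],
```

```bash
python3 -m handwheel '[[1,-0.005,0,-0.0012,0,0,0],[1,-0.010,0,-0.002,0,0,0],[1,-0.0155,0,-0.003,0,0,0.003],[1,-0.021,0,-0.003,0,0,0.006],[1,-0.026,0,-0.0025,0,0,0.011],[1,-0.031,0,-0.001,0,0,0.016],[1,-0.041,-0.001,0.0015,0,0,0.026],[1,-0.052,-0.002,0.0015,0,0,0.034],[1,-0.062,-0.003,0.0015,0,0,0.042],[1,-0.072,-0.005,0.0015,0,0,0.048],[1,-0.082,-0.006,0.0015,0,0,0.054],[1,-0.093,-0.008,0.0015,0,0,0.058],[1,-0.103,-0.010,0.0015,0,0,0.062]]'
python3 - <<'E'
from h import *
s=robot.read_state();print(s['tool_pos'],np.degrees(2*np.arctan2(s['orientation'][1],s['orientation'][0])),s['force'],s['opening'],s['gripper_force'])
p,K,C=cam("wrist");save(p,'mid.png',s=1.4)
p,K,C=cam("scene")
for r in robot.regions_of(p,"pulley_center")[:3]:print(r['conf'],r['rect'])
save(p,'scm.png',(200,150,380,285),4.4)
E
```

```text
t: 7.55
tool_pos: [0.4653, -0.0503, 0.042]
orientation: [2.565, 1.812, 0.002]
force: [3.3, -0.2, 6.4]
opening: 0.056
gripper_force: 10.0
[ 0.46532613 -0.05031968  0.04200671] 70.47810793780027 [ 3.33525572 -0.17338055  6.35928913] 0.056008697183644776 10.000493824481964
0.74 [236.5, 172.4, 273.7, 219.7]
0.66 [270.5, 221.9, 293.7, 253.4]
```

View pics/scm.png

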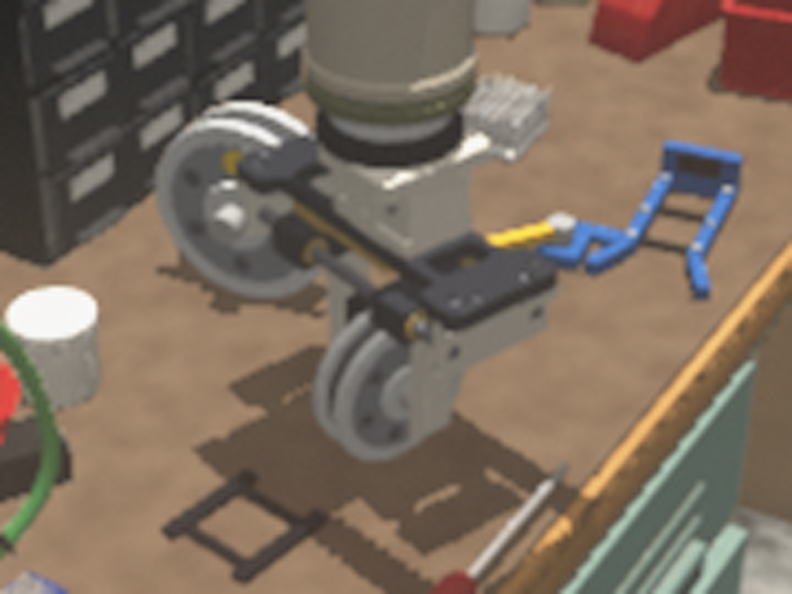

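The pulley is out of the shoe (crop (245,525)), upright with its rim on the bench at (375,455), and the arm reads 6 N of downward preload. I plan the rest.

```bash
python3 - <<'E'
from plan import *
S=np.array([.492,.0503]);B=np.array([.4233,-.3405])
si,X,th,L=plan(S,-8.3,B,9.8,.015,.055,1.0,.0105)
_,ys=ax(-8.3);_,yb=ax(9.8)
z=bump((S-X)@ys-.021)+bump((X-B)@yb-.021)-.0015*np.minimum(si/.03,1)
print(X[10],th[10],X[28],th[28])
rows(X,th,z,10,28)
s=robot.read_state();print(s['tool_pos'],90-np.degrees(2*np.arctan2(s['orientation'][1],s['orientation'][0])),s['q'],s['force'])
E
```

```text
[ 0.4670772  -0.04996538] -19.486932273429954 [ 0.41239739 -0.22761348] -6.0296675305851375
[1,-0.0104,-0.0001,-0.0000,0,0,0.0030],[1,-0.0207,-0.0002,-0.0000,0,0,0.0053],[1,-0.0311,-0.0004,-0.0000,0,0,0.0067],[1,-0.0414,-0.0006,-0.0000,0,0,0.0073],[1,-0.0518,-0.0009,-0.0000,0,0,0.0072],[1,-0.0621,-0.0011,-0.0000,0,0,0.0063],[1,-0.0725,-0.0013,-0.0000,0,0,0.0046],[1,-0.0828,-0.0014,-0.0000,0,0,0.0020],[1,-0.0932,-0.0014,-0.0000,0,0,-0.0014],[1,-0.1035,-0.0013,-0.0000,0,0,-0.0056],[1,-0.1139,-0.0010,-0.0000,0,0,-0.0107],[1,-0.1242,-0.0006,-0.0000,0,0,-0.0168],[1,-0.1346,0.0001,-0.0000,0,0,-0.0238],[1,-0.1449,0.0010,-0.0000,0,0,-0.0319],[1,-0.1552,0.0022,-0.0000,0,0,-0.0410],[1,-0.1654,0.0037,-0.0000,0,0,-0.0511],[1,-0.1756,0.0055,-0.0000,0,0,-0.0624],[1,-0.1857,0.0077,-0.0000,0,0,-0.0748],
[ 0.46524955 -0.05048453  0.04200145] 19.543625357619916 [-2.17443609e-01 -4.30958242e-02  2.03284800e+00 -3.78316583e-04
  1.15016922e+00  1.23811192e-01] [ 1.03643982 -0.13099605  6.27500094]
```

```bash
python3 -m handwheel '[[1,-0.010,0,0,0,0,0.003],[1,-0.021,0,0,0,0,0.005],[1,-0.031,0,0,0,0,0.007],[1,-0.041,0,0,0,0,0.007],[1,-0.052,0,0,0,0,0.007],[1,-0.062,0,0,0,0,0.006],[1,-0.0725,0,0,0,0,0.005],[1,-0.083,0,0,0,0,0.002],[1,-0.093,0,0,0,0,-0.001],[1,-0.1035,0,0,0,0,-0.006],[1,-0.114,0.001,0,0,0,-0.011],[1,-0.124,0.001,0,0,0,-0.017],[1,-0.1345,0.002,0,0,0,-0.024],[1,-0.145,0.003,0,0,0,-0.032],[1,-0.155,0.004,0,0,0,-0.041],[1,-0.1655,0.006,0,0,0,-0.051],[1,-0.1755,0.0075,0,0,0,-0.062],[1,-0.1855,0.010,0,0,0,-0.075],[1,-0.1855,0.010,0,0,0,-0.075]]'
python3 - <<'E'
from plan import *
p,K,C=cam("wrist");save(p,'mid2.png',s=1.4)
p,K,C=cam("scene");save(p,'scm2.png',(250,150,400,260),5)
s=robot.read_state();t=2*np.degrees(np.arctan2(s['orientation'][1],s['orientation'][0]))-90;print(s['tool_pos'],t,s['force'],s['opening'])
B=np.array([.4233,-.3405]);xb,yb=ax(9.8);X0=s['tool_pos'][:2];print('bay frame',(X0-B)@xb,(X0-B)@yb)
si,X,th,L=plan(X0,t,B,9.8,.0,.05,1.0,.0085)
z=bump((X-B)@yb-.021)
print(L,th.round(1));rows(X,th,z,0,len(X)-1)
E
```

```text
t: 10.07
tool_pos: [0.4118, -0.2288, 0.0419]
orientation: [2.335, 2.102, -0.001]
force: [-2.3, -0.4, 10.7]
opening: 0.0555
gripper_force: 10.0
[ 0.4119157  -0.22839507  0.04194089] -6.015990994997679 [-1.85543455  1.30256151 11.11758754] 0.05609623091180899
bay frame 0.007863141172831146 0.11240680399663433
0.11309983468099435 [-6.  -3.5 -1.1  1.1  3.2  5.1  6.9  8.5  9.8  9.8  9.8  9.8  9.8  9.8
  9.8]
[1,-0.0081,0.0002,-0.0000,0,0,-0.0139],[1,-0.0161,0.0007,-0.0000,0,0,-0.0271],[1,-0.0242,0.0015,-0.0000,0,0,-0.0394],[1,-0.0322,0.0027,-0.0000,0,0,-0.0509],[1,-0.0401,0.0041,-0.0000,0,0,-0.0616],[1,-0.0480,0.0058,-0.0000,0,0,-0.0715],[1,-0.0559,0.0077,-0.0000,0,0,-0.0807],[1,-0.0637,0.0098,-0.0000,0,0,-0.0877],[1,-0.0714,0.0120,-0.0000,0,0,-0.0877],[1,-0.0792,0.0142,-0.0027,0,0,-0.0877],[1,-0.0870,0.0164,-0.0039,0,0,-0.0877],[1,-0.0948,0.0186,-0.0038,0,0,-0.0877],[1,-0.1025,0.0208,-0.0023,0,0,-0.0877],[1,-0.1103,0.0230,-0.0000,0,0,-0.0877],
```

View pics/scm2.png

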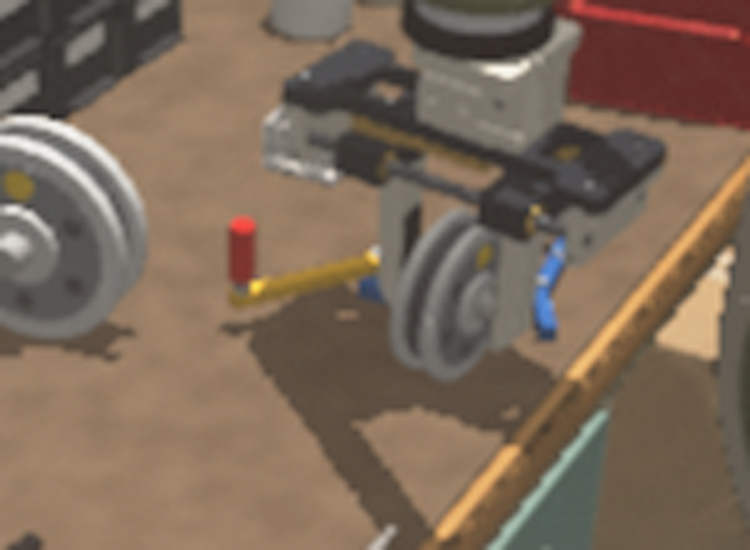

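The pulley is upright with its dot near the top again (485,255), so it has rolled a full turn. Now into the bay.

```bash
python3 -m handwheel '[[1,-0.008,0,-0.0005,0,0,-0.014],[1,-0.016,0.0005,-0.0005,0,0,-0.027],[1,-0.024,0.0015,-0.0005,0,0,-0.039],[1,-0.032,0.0025,-0.0005,0,0,-0.051],[1,-0.040,0.004,-0.0005,0,0,-0.062],[1,-0.048,0.006,-0.0005,0,0,-0.0715],[1,-0.056,0.0075,-0.0005,0,0,-0.081],[1,-0.0635,0.010,-0.0005,0,0,-0.088],[1,-0.0715,0.012,-0.001,0,0,-0.088],[1,-0.075,0.013,-0.002,0,0,-0.088],[1,-0.079,0.014,-0.003,0,0,-0.088],[1,-0.083,0.0155,-0.004,0,0,-0.088],[1,-0.087,0.0165,-0.0042,0,0,-0.088],[1,-0.091,0.0175,-0.0042,0,0,-0.088],[1,-0.095,0.0185,-0.004,0,0,-0.088],[1,-0.099,0.020,-0.003,0,0,-0.088],[1,-0.1025,0.021,-0.002,0,0,-0.088],[1,-0.1065,0.022,-0.001,0,0,-0.088],[1,-0.110,0.023,0,0,0,-0.088],[1,-0.110,0.023,0,0,0,-0.088]]'
python3 - <<'E'
from plan import *
p,K,C=cam("wrist");save(p,'in.png',s=1.4)
s=robot.read_state();t=2*np.degrees(np.arctan2(s['orientation'][1],s['orientation'][0]))-90;print(s['tool_pos'],t,s['force'],s['opening'],s['q'])
B=np.array([.4233,-.3405]);xb,yb=ax(9.8);X0=s['tool_pos'][:2];print('bay frame',(X0-B)@xb,(X0-B)@yb)
p,K,C=cam("scene");save(p,'scm3.png',(270,150,400,250),5)
E
```

```text
t: 12.68
tool_pos: [0.4237, -0.3402, 0.0419]
orientation: [2.022, 2.403, -0.001]
force: [-2.9, -0.5, 10.5]
opening: 0.0558
gripper_force: 10.0
[ 0.42362959 -0.34012146  0.04189632] 9.84842804727046 [-2.47160891  0.01201879 10.50996928] 0.056006621056404915 [-7.70428365e-01  1.57303434e-01  1.82391657e+00 -7.25241563e-04
  1.15984306e+00 -9.42026314e-01]
bay frame 0.00038920728392042133 0.0003169141893403454
```

View pics/in.png

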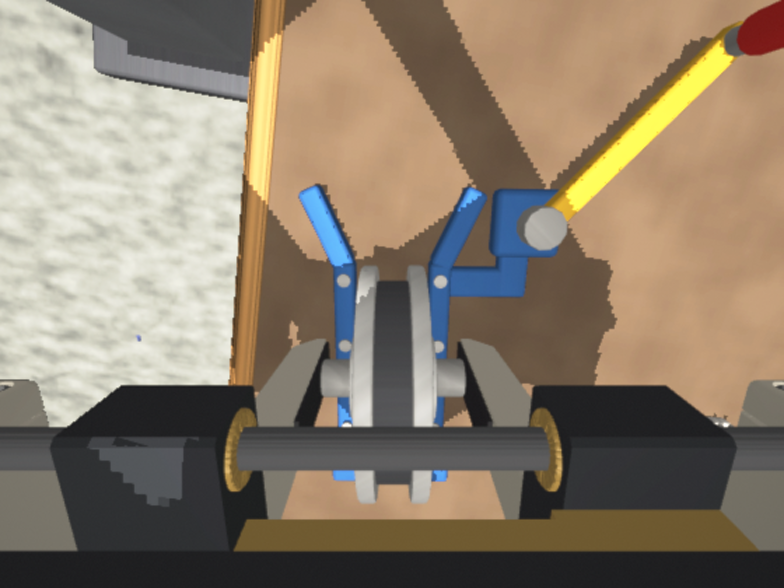

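The pulley stands between the rails, with its axle ends at (335,378) and (450,378) and the bay-frame offset below 1 mm. I release it and rise clear.

```bash
python3 -m handwheel '[[1,0,0,-0.0008,0,0,0],[-1,0,0,-0.0008,0,0,0],[-1,0,0,-0.0008,0,0,0],[-1,0,0,-0.0008,0,0,0],[-1,0,0,-0.0008,0,0,0],[-1,0,0,-0.0008,0,0,0],[-1,0,0,-0.0008,0,0,0],[-1,0,0,-0.03,0,0,0],[-1,0,0,-0.07,0,0,0],[-1,0,0,-0.12,0,0,0],[-1,0.06,0,-0.15,0,0,0],[-1,0.06,0,-0.15,0,0,0],[-1,0.06,0,-0.15,0,0,0]]'
python3 - <<'E'
from plan import *
p,K,C=cam("wrist");save(p,'out.png',s=1.4)
s=robot.read_state();t=2*np.degrees(np.arctan2(s['orientation'][1],s['orientation'][0]))-90;print(s['tool_pos'],t,s['force'],s['opening'])
for nm in("pulley_center","keeper_knob"):
    for r in robot.regions_of(p,nm)[:5]:print(nm,round(r['conf'],2),np.round(r['rect']))
print(px(K,C,[.4233,-.3405,.045])*1.4,px(K,C,[.5238,-.1961,.069])*1.4)
E
```

```text
t: 14.4
tool_pos: [0.4135, -0.2803, 0.1912]
orientation: [2.021, 2.404, -0.0]
force: [-0.4, -0.3, -0.5]
opening: 0.0931
gripper_force: 0.0
[ 0.41320936 -0.28054405  0.19041135] -350.12651914963806 [-0.74901854 -0.8521294   0.49493072] 0.09304151733273594
pulley_center 0.87 [255. 216. 305. 296.]
pulley_center 0.84 [457.  51. 560. 146.]
keeper_knob 0.62 [326. 133. 425. 209.]
[391.95369031 356.72854353] [582.10303748 197.24325186]
```

View pics/out.png

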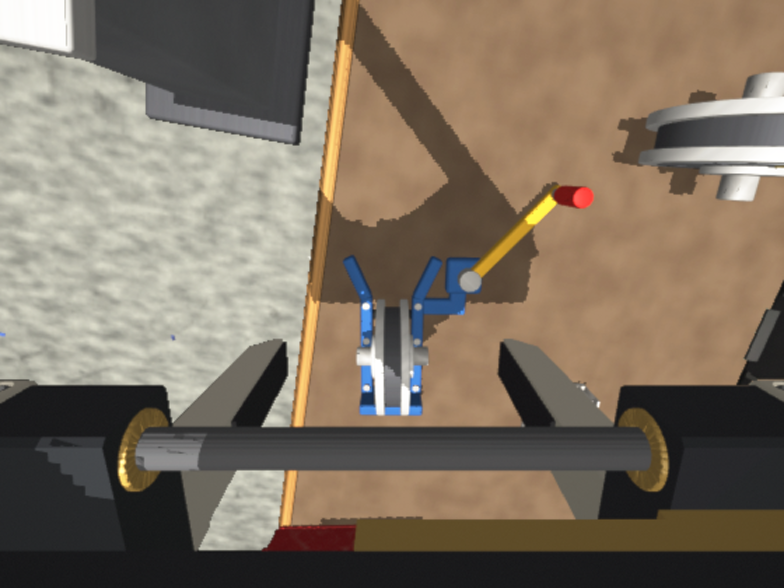

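The pulley stands alone at (393,357), predicted (392,357). The knob is at (583,197), predicted (582,197). I compute the knob approach and arc.

```bash
python3 - <<'E'
from plan import *
H=np.array([.4751,-.2736]);N=np.array([.5238,-.1961]);s=robot.read_state()
X=np.array([s['tool_pos'][:2],N]);th=np.array([9.87,-40]);rows(X,th,np.array([s['tool_pos'][2],.052]),0,1)
a0=np.degrees(np.arctan2(*(N-H)[::-1]));a=np.linspace(a0,189.8+3,20);f=(a-a0)/(a[-1]-a0)
X=H+.0919*np.c_[np.cos(np.radians(a)),np.sin(np.radians(a))];th=-40+70*f
rows(X,th,0*a,0,19);print(X[-1])
E
```

```text
[1,0.0643,0.1238,0.1378,0,0,0.2771],
[1,-0.0023,-0.0112,-0.0000,0,0,-0.0205],[1,-0.0059,-0.0220,-0.0000,0,0,-0.0409],[1,-0.0108,-0.0322,-0.0000,0,0,-0.0614],[1,-0.0169,-0.0418,-0.0000,0,0,-0.0819],[1,-0.0242,-0.0505,-0.0000,0,0,-0.1023],[1,-0.0325,-0.0583,-0.0000,0,0,-0.1228],[1,-0.0418,-0.0650,-0.0000,0,0,-0.1433],[1,-0.0517,-0.0705,-0.0000,0,0,-0.1637],[1,-0.0623,-0.0747,-0.0000,0,0,-0.1842],[1,-0.0733,-0.0776,-0.0000,0,0,-0.2047],[1,-0.0846,-0.0791,-0.0000,0,0,-0.2251],[1,-0.0960,-0.0792,-0.0000,0,0,-0.2456],[1,-0.1073,-0.0779,-0.0000,0,0,-0.2661],[1,-0.1183,-0.0752,-0.0000,0,0,-0.2865],[1,-0.1290,-0.0711,-0.0000,0,0,-0.3070],[1,-0.1390,-0.0658,-0.0000,0,0,-0.3275],[1,-0.1484,-0.0593,-0.0000,0,0,-0.3480],[1,-0.1568,-0.0516,-0.0000,0,0,-0.3684],[1,-0.1642,-0.0430,-0.0000,0,0,-0.3889],
[ 0.38548377 -0.29396031]
```

```bash
python3 -m handwheel '[[-1,0.064,0.124,0.05,0,0,0.277],[-1,0.064,0.124,0.05,0,0,0.277],[-1,0.064,0.124,0.05,0,0,0.277],[-1,0.064,0.124,0.05,0,0,0.277],[-1,0.064,0.124,0.05,0,0,0.277],[-1,0.064,0.124,0.05,0,0,0.277],[-1,0.064,0.124,0.09,0,0,0.277],[-1,0.064,0.124,0.138,0,0,0.277],[-1,0.064,0.124,0.138,0,0,0.277],[-1,0.064,0.124,0.138,0,0,0.277],[1,0.064,0.124,0.138,0,0,0.277],[1,0.064,0.124,0.138,0,0,0.277],[1,0.064,0.124,0.138,0,0,0.277],[1,0.064,0.124,0.138,0,0,0.277],[1,0.064,0.124,0.138,0,0,0.277],[1,0.064,0.124,0.138,0,0,0.277],[1,0.064,0.124,0.138,0,0,0.277],[1,0.064,0.124,0.138,0,0,0.277]]' 6
```

```text
t: 16.8
tool_pos: [0.5246, -0.196, 0.0531]
orientation: [-2.847, -1.328, 0.0]
force: [0.4, -0.4, -0.1]
opening: 0.0178
gripper_force: 0.0
```

```bash
python3 -m handwheel '[[1,0,0,0,0,0,0],[1,0,0,0,0,0,0],[1,-0.002,-0.011,0,0,0,-0.02],[1,-0.006,-0.022,0,0,0,-0.041],[1,-0.011,-0.032,0,0,0,-0.061],[1,-0.017,-0.042,0,0,0,-0.082],[1,-0.024,-0.0505,0,0,0,-0.102],[1,-0.0325,-0.058,0,0,0,-0.123],[1,-0.042,-0.065,0,0,0,-0.143],[1,-0.052,-0.0705,0,0,0,-0.164],[1,-0.062,-0.075,0,0,0,-0.184],[1,-0.073,-0.0775,0,0,0,-0.205],[1,-0.0845,-0.079,0,0,0,-0.225],[1,-0.096,-0.079,0,0,0,-0.246],[1,-0.107,-0.078,0,0,0,-0.266],[1,-0.118,-0.075,0,0,0,-0.2865],[1,-0.129,-0.071,0,0,0,-0.307],[1,-0.139,-0.066,0,0,0,-0.3275],[1,-0.148,-0.059,0,0,0,-0.348],[1,-0.157,-0.0515,0,0,0,-0.368]]'
python3 - <<'E'
from plan import *
s=robot.read_state();print(s['tool_pos'],s['force'],s['opening'],s['gripper_force'])
H=np.array([.4751,-.2736]);d=s['tool_pos'][:2]-H;print(np.linalg.norm(d),189.8-np.degrees(np.arctan2(d[1],d[0]))%360)
E
```

```text
t: 19.3
tool_pos: [0.3842, -0.2834, 0.0533]
orientation: [-1.656, -2.669, -0.0]
force: [1.6, 1.8, 1.7]
opening: 0.0137
gripper_force: 6.0
[ 0.38416199 -0.28339334  0.05332558] [1.55703549 1.83139013 1.7408043 ] 0.013687384898627824 5.999975949525833
0.09146382242974693 3.6533666314515756
```

```bash
python3 -m handwheel '[[1,-0.005,-0.002,0,0,0,0],[1,-0.009,-0.0035,0,0,0,0],[1,-0.009,-0.0035,0,0,0,0],[1,-0.009,-0.0035,0,0,0,0]]'
python3 -m handwheel '[[-1,0,0,0,0,0,0],[-1,0,0,0,0,0,0],[-1,0,0,0,0,0,0],[-1,0,0,0,0,0,0],[-1,0,0,0,0,0,0],[-1,0,0,-0.03,0,0,0],[-1,0,0,-0.08,0,0,0],[-1,0.03,0,-0.14,0,0,0],[-1,0.03,0,-0.16,0,0,0],[-1,0.03,0,-0.16,0,0,0]]'
python3 - <<'E'
from plan import *
p,K,C=cam("wrist");save(p,'fin.png',s=1.4)
H=np.array([.4751,-.2736,.069]);xb,yb=ax(9.8)
for a in(0,6,12):
    t=np.radians(189.8-a);print(a,px(K,C,H+.092*np.array([np.cos(t),np.sin(t),0]))*1.4)
print(px(K,C,[.4233,-.3405,.045])*1.4,robot.read_state()['force'])
E
```

```text
t: 19.8
tool_pos: [0.3855, -0.2919, 0.0532]
orientation: [-1.66, -2.667, -0.002]
force: [1.6, 4.4, 2.7]
opening: 0.0138
gripper_force: 6.0
t: 21.05
tool_pos: [0.373, -0.2668, 0.2157]
orientation: [1.656, 2.663, -0.001]
force: [-0.3, -0.4, 0.0]
opening: 0.0931
gripper_force: 0.0
0 [392.70946395 313.28647466]
6 [396.93157292 302.05742086]
12 [402.44895805 291.13268994]
[406.55529074 372.79800234] [ 0.35882455 -0.02912855 -0.89415828]
```

View pics/fin.png

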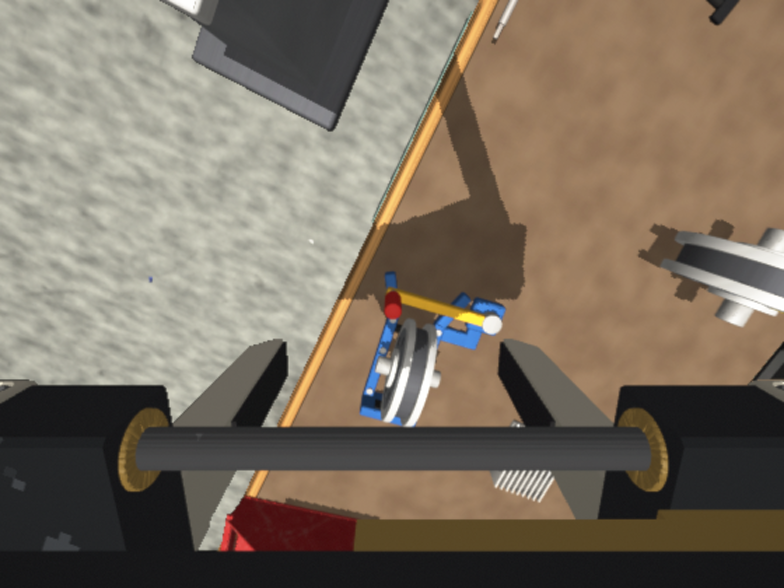

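The knob top at (393,312) matches the fully shut prediction (393,313), and the pulley at (409,373) is upright on its seat. I hand in.

```bash
python3 -c "
from plant import robot
print(robot.close_job())"
```

```text
the job is handed in; nothing more can be done
None
```

I rolled the pulley upright out of the shoe and into the bay between the two ribs, swung the keeper shut, let go and handed the job in at about 21 s; the last wrist picture showed the pulley on its seat and the keeper fully shut, but hand-in returned no verdict.

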